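# Re-sort reagent bottles between inclined holders

### The arm

A 7-joint arm with a two-finger parallel gripper is mounted at the origin on a cart in front of the work surface, level with it; the furniture and walls round the work are solid. World frame = base frame: x ahead of the robot, y to its left, z up, the work surface at z = 0. Lengths are in m, angles in rad, forces in N, time in s.
With the tool pointing down it reaches from about 0.425 to 0.875 m from the base axis. Payload 8.4 kg.
Tool frame: the origin (TCP) lies midway between the tips of the shut fingers; the grasp point (between the pads) lies 19 mm behind it; z points along the fingers, y is the line along which they close (so a half turn about z gives the same grasp; the last joint's range is limited). The gripper opens to 85 mm and grips with 20 to 120 N. Pads are 22 mm wide; open, the fingers measure 114 mm over their backs; the gripper's body (76 mm by 85 mm) begins 54 mm behind the grasp point. The pads swing forward as they close: fully open they stand 13 mm farther back than shut.
Start: joints at [-1.34, 0.333, 0.04, 1.465, -0.013, 1.343, -0.059], TCP at [0.211, 0.615, 0.231] pointing down, gripper open.
Joint ranges: [-2.58, 2.58], [-0.38, 2.09], [-1.3, 1.39], [0.25, 2.4], [-1.5, 4.64], [0.08, 2.09], [-2.65, 2.65]. Speed limits (rad/s): [2.22, 2.22, 2.79, 2.79, 3.14, 3.14, 3.14].

### API

Orientations are given as a unit quaternion [x, y, z, w].
In Python, from bench import * gives the robot as it stands. The module is installed in compiled form; this text tells all that it offers.
- The arm moves only by the shell command python3 -m jog 'ROWS' [FORCE]. ROWS is text: rows parted by semicolons, each of 7 numbers parted by spaces: the shift along the tool's x, y, z normalised to -1 to 1, where 1 is 30 cm, then the turn, a rotation vector about the tool's x, y, z normalised to -1 to 1, where 1 is pi rad, then the finger opening in mm, from 0 to 85.4. In form: x y z ax ay az claw; .... A call has 1 to 12 rows; each row is the pose to reach, as a shift and turn from the pose commanded when the call began, along the tool's axes at that moment, turning the shorter way round; what a row does not reach only later rows make up. A row lasts 1/12 s, in which the tool goes at most 41.7 mm and 7.16 degrees, less where a joint would pass 70% of its speed; a pose out of reach is approached as far as the arm can. A call with a number of a shift or a turn outside -1 to 1 is refused whole. A call with a gripper value outside its range is refused whole. The fingers move at their own pace and stop on an object; FORCE is the grip in N (left out, the last holds). Time passes only in rows, so rows that repeat a pose let the fingers close. It gives the time, the measured TCP pose, the force, the opening and the grip force at its end, in the units of the state.
- read_state(): the state, without advancing time (a new reading comes with each control period).
- grab_frame(name): name is "scene" or "side" or "wrist"; returns the picture (420x560x3 uint8, red, green, blue); there is no depth.
- camera_model(name): a dict with "intrinsics" (3x3 intrinsics, pixels), "dist_coeffs" ([k1, k2, p1, p2, k3] as OpenCV has them; the pictures are not rectified), "world_to_cam" (4x4, takes a point from world to camera coordinates). Camera axes: x right, y down, z forward; pixel columns grow to the right and rows downward; lengths in m; the calibration is good to about 2 mm. A picture is of the moment at which its call begins: read the wrist's pose just before it. camera_model takes no time and is no camera call; for the wrist camera it gives the pose at the moment of the call.
- job_done(): hands the job in; it is judged then, once.
Trained networks look in the newest picture that a camera, given by its name, has taken for a name from the list of things; names that differ only in an ending like _2 or _b are one class to them, and where a whole thing is asked for, a point or a joint stands for the part that bears it (a point fixed in the world has none). Each returns a list of dicts, best first, with "p" (0 to 1); they miss things now and then, are a little off and sometimes report something else, mostly with a low value. They report only what shows in the picture. A call takes as long as a camera call.
- find_in(target, camera): "at" ([x, y, z] in m, in the coordinates of the camera as it stood for that picture, good to about 4 mm: the middle of the surface that is visible of it).
- cut_out(target, camera): "region" (420x560 bool, what is visible of it).
- spot_point(target, camera): "at" ([x, y, z] in m, in the coordinates of the camera as it stood for that picture, good to about 4 mm: a listed point, or the origin of a listed thing).
The state is a dict: "t": time; "joint_positions": joint angles; "qvel": joint speeds; "effort": joint torques, N m; "eef_pos": TCP position; "eef_rot": TCP orientation; "force": force on the tool from outside, world axes, zero at the start; "ft_torque": the same for the moment, N m; "grip_width": opening from 0.0 (shut) to 1.0 (fully open); "finger_force": force on a finger pad.
Only numpy, scipy, OpenCV 4.12 (cv2) and the standard library are available. Lean on these libraries where they do the work, as an engineer would, in place of code of your own. Each camera call takes 0.05 s, during which the arm holds its last target. There are 200 camera calls.

### The job

The smaller amber bottle has been left in the bottle holder with the wide pocket: move it over into the holder with the narrow pocket, and then put the large amber bottle that stands on the bench into the wide pocket this frees. Lower each bottle right down into its pocket before letting go, so that both end fully home, leaning with their holders. Leave the jar and the roll of tape where they are.

Things in the scene. Friction and masses are not known exactly. Their poses are not given: they have to be found in the camera images.
- holder_wide: fixed bottle holder: grey block 84 x 92 x 44 mm (deep, wide, thick) on a base plate 120 x 100 mm. Origin on the bench under its middle; x to its back, y to its left, z up. The block and its pocket lean 23 degrees from vertical to its front (-x, which points to the robot's left, partly toward it). Front edge of the block's top face 56 mm, rear edge 89 mm above the bench.
- holder_narrow: fixed bottle holder just like holder_wide but for a narrower pocket; it stands on the other side (which of the two is on the left varies)
- pocket_wide (a point): centre of the flat floor of holder_wide's square pocket: 59 mm wide and 32 mm deep, its top 5 mm flared to 67 mm. z points out of the pocket along its axis (23 degrees from vertical, toward the holder's front), y level to the holder's left, x up the slope to its back.
- pocket_narrow (a point): centre of the flat floor of holder_narrow's square pocket: 51 mm wide and 32 mm deep, its top 5 mm flared to 59 mm; empty at the start; axes as pocket_wide
- bottle_small: small amber bottle: 46 mm diameter, 90 mm tall (body with shoulder to 76 mm, straight-sided to 56 mm; cap 28 mm diameter), about 0.10 kg. Origin at the centre of its underside, z along its axis to the cap. It starts in pocket_wide, standing on its floor against the front (lower) wall and leaning with it, so up to 8 mm off its centre; about 58 mm of it stands out of the block.
- bottle_large: large amber bottle: 54 mm diameter, 102 mm tall (body with shoulder to 86 mm, straight-sided to 64 mm; cap 32 mm diameter), about 0.13 kg. Origin at the centre of its underside, z along its axis. It starts upright on the bench, to the robot's left. It fits the wide pocket only.
- jar: white sample jar with a wide screw cap, 41 mm diameter, 46 mm tall, on the bench near bottle_large; bystander. Origin at the centre of its underside.
- tape: roll of tape lying flat, 101 mm diameter, 19 mm high, on the bench near bottle_large; bystander. Origin at the centre of its underside.

How it is judged:
On the way, in this order (a step that is already met when the one before it is completed fails the run):
1. the small bottle, still held in the fingers, is down in the narrow pocket (its foot within 20 mm of the floor) (x of bottle_small in the frame of pocket_narrow between -0.01 and 0.01 m and y of bottle_small in the frame of pocket_narrow between -0.01 and 0.01 m and z of bottle_small in the frame of pocket_narrow below 0.02 m and contact force between the fingers and bottle_small above 0.5 N), for 0.05 s.
2. the large bottle, still held in the fingers, is down in the wide pocket (its foot within 20 mm of the floor) (x of bottle_large in the frame of pocket_wide between -0.01 and 0.01 m and y of bottle_large in the frame of pocket_wide between -0.01 and 0.01 m and z of bottle_large in the frame of pocket_wide below 0.02 m and contact force between the fingers and bottle_large above 0.5 N), for 0.05 s.
At the end, for the whole second after the job is handed in: The small bottle rests in the narrow pocket and the large bottle in the wide one: foot within 8 mm of the pocket's centre each way and at most 6 mm off its floor, axis within 17 degrees of the pocket's (the play of the loose pockets); both bottles at rest and released (x of bottle_small in the frame of pocket_narrow between -0.008 and 0.008 m and y of bottle_small in the frame of pocket_narrow between -0.008 and 0.008 m and z of bottle_small in the frame of pocket_narrow between -0.004 and 0.006 m and angle between the z axis of bottle_small and the z axis of pocket_narrow, either way round below 0.3 rad and x of bottle_large in the frame of pocket_wide between -0.008 and 0.008 m and y of bottle_large in the frame of pocket_wide between -0.008 and 0.008 m and z of bottle_large in the frame of pocket_wide between -0.004 and 0.006 m and angle between the z axis of bottle_large and the z axis of pocket_wide, either way round below 0.3 rad and linear speed of each of bottle_small, bottle_large below 0.02 m/s); the robot touches nothing.
It fails at once if the jar is shifted more than 40 mm (distance of jar from where it was at the start of the episode above 0.04 m).
It fails at once if the roll of tape is shifted more than 40 mm (distance of tape from where it was at the start of the episode above 0.04 m).
It also fails if it takes over 61 s, if anything falls off the work surface, if the arm or the gripper's body presses on something with over 40 N, if the wrist force passes 120 N, or if a joint passes its speed limit or range.

## Working session

There is one attempt and no reset: what is moved stays moved. The work goes in short steps, Python scripts to look and compute and a shell command to move; the robot and the scene stay as the last step left them, time stands still between calls to the robot, and variables do not carry over. Pictures are saved under pics/ and viewed, at most 13 in all, crops included, and the job is handed in when it is done.

```bash
mkdir -p pics; cat > h.py <<'E'
import numpy as np, cv2
from bench import *
from scipy.spatial.transform import Rotation as R
np.set_printoptions(precision=4,suppress=True)
def shot(c,fn=None):
    M=np.array(camera_model(c)["world_to_cam"]); im=grab_frame(c)
    if fn: cv2.imwrite('pics/'+fn,im[:,:,::-1])
    return im,M
def w(M,p): return (np.linalg.inv(M)@np.r_[p,1])[:3]
def st():
    s=read_state(); return s
def plan(pos,Rm):
    "shift/turn units from the current commanded(~measured) pose"
    s=read_state(); R0=R.from_quat(s["eef_rot"])
    d=R0.inv().apply(np.array(pos)-s["eef_pos"])/0.3
    rv=(R0.inv()*Rm).as_rotvec()/np.pi
    return d,rv
E
python3 - <<'E'
from h import *
ims=[]
for c in ["scene","side","wrist"]:
    im,M=shot(c); ims.append(im)
    for t in ["holder_wide","holder_narrow","pocket_wide","pocket_narrow","bottle_small","bottle_large","jar","tape"]:
        r=spot_point(t,c)
        print(c,t,[(round(x["p"],2),w(M,x["at"])) for x in r[:2]])
    print(np.linalg.inv(M)[:3,3])
cv2.imwrite('pics/a.png',cv2.resize(np.hstack(ims[:2]),(800,300))[:,:,::-1])
s=read_state();print(s)
E
```

```text
scene holder_wide [(0.68, array([ 0.485 , -0.2516,  0.0015]))]
scene holder_narrow [(0.93, array([0.5591, 0.0972, 0.0023]))]
scene pocket_wide [(0.96, array([ 0.4836, -0.2477,  0.042 ]))]
scene pocket_narrow [(0.97, array([0.5651, 0.0961, 0.0436]))]
scene bottle_small [(0.57, array([ 0.4815, -0.2484,  0.0438]))]
scene bottle_large [(0.58, array([ 0.4518,  0.1575, -0.0015]))]
scene jar [(0.72, array([0.4421, 0.2589, 0.0004]))]
scene tape [(0.73, array([0.444, 0.367, 0.001])), (0.51, array([ 0.4863, -0.2526,  0.0025]))]
[-0.3349 -0.5892  0.6723]
side holder_wide [(0.6, array([ 0.4863, -0.2544,  0.0003]))]
side holder_narrow [(0.61, array([0.5641, 0.0925, 0.0004]))]
side pocket_wide [(0.93, array([ 0.4862, -0.2441,  0.0443])), (0.25, array([ 0.4845, -0.2416,  0.047 ]))]
side pocket_narrow [(0.56, array([0.5608, 0.0999, 0.0444]))]
side bottle_small [(0.94, array([ 0.4823, -0.2461,  0.0438]))]
side bottle_large [(0.58, array([ 0.4489,  0.1601, -0.0008]))]
side jar [(0.8, array([0.4425, 0.2575, 0.0024]))]
side tape [(0.86, array([0.443 , 0.3692, 0.0036]))]
[ 0.1621 -0.7355  0.6942]
wrist holder_wide []
wrist holder_narrow []
wrist pocket_wide []
wrist pocket_narrow []
wrist bottle_small []
wrist bottle_large [(0.52, array([0.4498, 0.16  , 0.0017]))]
wrist jar [(0.57, array([0.4414, 0.2599, 0.0029]))]
wrist tape []
[0.1443 0.6381 0.3744]
{'t': 1.35, 'joint_positions': array([-1.3402,  0.3332,  0.0399,  1.4654, -0.0134,  1.3433, -0.0585]), 'qvel': array([-0.0001,  0.0006, -0.0016, -0.0009, -0.0019, -0.0002,  0.0001]), 'effort': array([  0.0005, -65.8303,   1.3633, -40.5815,   0.0167,   0.0029,
        -0.    ]), 'eef_pos': array([0.2105, 0.615 , 0.2313]), 'eef_rot': array([ 0.1642,  0.9864, -0.    , -0.    ]), 'force': array([ 0.1835, -0.9046, -0.4417]), 'ft_torque': array([ 0.0133,  0.0222, -0.0012]), 'finger_force': 0.0, 'grip_width': 0.9997671911603785}
```

View pics/a.png

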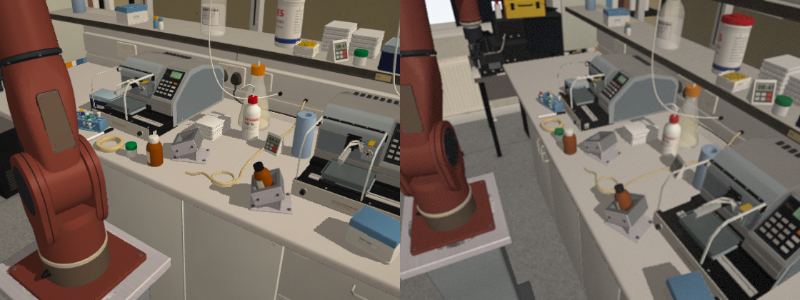

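Left to right in the scene picture: tape (108,143), jar (130,149), large bottle (155,152), narrow holder (190,146), and the wide holder with the small bottle (270,185). Next I fit the holder yaw.

```bash
cat > fit.py <<'E'
from h import *
from scipy.optimize import minimize
a=np.radians(23); X=np.array([np.cos(a),0,np.sin(a)]); Z=np.array([-np.sin(a),0,np.cos(a)]); Y=np.array([0,1,0.])
C=np.array([0,0,.0725])-22e-3*np.cos(a)*np.array([0,0,1])
top=[C+sx*.042*X+sy*.046*Y+.022*Z for sx,sy in [(-1,-1),(1,-1),(1,1),(-1,1)]]
bot=[p-.044*Z for p in top]
plate=[np.array([sx*.06,sy*.05,z]) for z in (0,.006) for sx,sy in [(-1,-1),(1,-1),(1,1),(-1,1)]]
top,bot,plate=map(np.array,(top,bot,plate))
def T(q,P): c,s=np.cos(q[2]),np.sin(q[2]); return np.c_[q[0]+c*P[:,0]-s*P[:,1],q[1]+s*P[:,0]+c*P[:,1],P[:,2]]
def proj(c,M,P):
    m=camera_model(c); 
    return cv2.projectPoints(P,cv2.Rodrigues(M[:3,:3])[0],M[:3,3],np.array(m["intrinsics"]),np.array(m["dist_coeffs"],float))[0][:,0]
def render(c,M,q):
    o=np.zeros((420*2,560*2),np.uint8)
    blk=np.vstack([top,bot]); body=np.vstack([blk, np.c_[blk[:4,:2]*0.0,blk[:4,2]*0]][:1])
    for P in (body,plate):
        h=cv2.convexHull((proj(c,M,T(q,P))*2*16).astype(np.int32)); cv2.fillConvexPoly(o,h,1,shift=4)
    return o
def fit(q0,views,extra=None):
    "views: list (cam,M,mask,ignoremask)"
    V=[(c,M,cv2.resize(m.astype(np.uint8),(1120,840)),cv2.resize((~g).astype(np.uint8),(1120,840))) for c,M,m,g in views]
    def cost(q): return sum(1-((r:=render(c,M,q))*m*g).sum()/max(1,((r|m)*g).sum()) for c,M,m,g in V)
    best=None
    for y0 in np.radians(np.arange(-150,-20,10)) if len(q0)==2 else [q0[2]]:
        sim=np.array([[q0[0],q0[1],y0]]*4)+np.array([[0,0,0],[.006,0,0],[0,.006,0],[0,0,.15]])
        r=minimize(cost,sim[0],method='Nelder-Mead',options=dict(initial_simplex=sim,xatol=1e-4,fatol=1e-4))
        if best is None or r.fun<best.fun: best=r
    return best
def draw(im,c,M,q,col=(0,255,0)):
    for P in (top,plate[:4]):
        cv2.polylines(im,[(proj(c,M,T(q,P))*16).astype(np.int32)],True,col,1,cv2.LINE_AA,4)
E
python3 - <<'E'
from fit import *
data={"holder_wide":[],"holder_narrow":[]};I={}
for c in ["scene","side"]:
    im,M=shot(c); I[c]=(im.copy(),M)
    bm=np.zeros((420,560),bool)
    for b in ("bottle_small","bottle_large"):
        r=cut_out(b,c)
        if r: bm|=np.array(r[0]["region"])
    bm=cv2.dilate(bm.astype(np.uint8),np.ones((3,3)))>0
    for n in data:
        r=cut_out(n,c); print(c,n,[(x["p"],x["region"].sum()) for x in r])
        if r: data[n].append((c,M,np.array(r[0]["region"]),bm))
tiles=[]
for n,q0 in (("holder_wide",(.4856,-.252)),("holder_narrow",(.5615,.095))):
    r=fit(q0,data[n]); print(n,r.x,np.degrees(r.x[2]),r.fun)
    for c in I:
        im,M=I[c]; im=im.copy(); draw(im,c,M,r.x)
        u,v=proj(c,M,np.array([[*q0,.04]]))[0].astype(int)
        both=np.hstack([x[v-45:v+45,u-50:u+50] for x in (I[c][0],im)])
        tiles.append(cv2.resize(both,None,fx=2,fy=2.,interpolation=cv2.INTER_CUBIC))
cv2.imwrite('pics/b.png',np.vstack([np.hstack(tiles[:2]),np.hstack(tiles[2:])])[:,:,::-1])
E
```

```text
scene holder_wide [(0.78, np.int64(2341))]
scene holder_narrow [(0.84, np.int64(1927)), (0.72, np.int64(757))]
side holder_wide [(0.74, np.int64(2816))]
side holder_narrow [(0.65, np.int64(1782))]Traceback (most recent call last):
  File "<stdin>", line 15, in <module>
  File "fit.py", line 26, in fit
    r=minimize(cost,sim[0],method='Nelder-Mead',options=dict(initial_simplex=sim,xatol=1e-4,fatol=1e-4))
    res = _minimize_neldermead(fun, x0, args, callback, bounds=bounds,
                               **options)
    fxr = func(xr)
    fx = function(np.copy(x), *(wrapper_args + args))
  File "fit.py", line 22, in cost
    def cost(q): return sum(1-((r:=render(c,M,q))*m*g).sum()/max(1,((r|m)*g).sum()) for c,M,m,g in V)
                        ~~~^^^^^^^^^^^^^^^^^^^^^^^^^^^^^^^^^^^^^^^^^^^^^^^^^^^^^^^^^^^^^^^^^^^^^^^^^^
  File "fit.py", line 22, in <genexpr>
    def cost(q): return sum(1-((r:=render(c,M,q))*m*g).sum()/max(1,((r|m)*g).sum()) for c,M,m,g in V)
                                   ~~~~~~^^^^^^^
  File "fit.py", line 17, in render
    h=cv2.convexHull((proj(c,M,T(q,P))*2*16).astype(np.int32)); cv2.fillConvexPoly(o,h,1,shift=4)
                      ~~~~^^^^^^^^^^^^
  File "fit.py", line 11, in proj
    m=camera_model(c);
ValueError: time passes only in moves, steps and waits
```

```bash
python3 - <<'E'
s=open('fit.py').read()
s=s.replace("    m=camera_model(c); \n","    m=CM.setdefault(c,None) or CM.update({c:camera_model(c)}) or CM[c]\n").replace("def T(q","CM={}\ndef T(q",1)
s=s.replace("; body=np.vstack([blk, np.c_[blk[:4,:2]*0.0,blk[:4,2]*0]][:1])","").replace("(body,plate)","(blk,plate)")
open('fit.py','w').write(s)
E
cat > run1.py <<'E'
from fit import *
data={"holder_wide":[],"holder_narrow":[]};I={}
for c in ["scene","side"]:
    im,M=shot(c); I[c]=(im.copy(),M)
    bm=np.zeros((420,560),bool)
    for b in ("bottle_small","bottle_large"):
        r=cut_out(b,c)
        if r: bm|=np.array(r[0]["region"])
    bm=cv2.dilate(bm.astype(np.uint8),np.ones((3,3)))>0
    for n in data:
        r=cut_out(n,c)
        if r: data[n].append((c,M,np.array(r[0]["region"]),bm))
tiles=[]
for n,q0 in (("holder_wide",(.4856,-.252)),("holder_narrow",(.5615,.095))):
    r=fit(q0,data[n]); print(n,r.x,np.degrees(r.x[2]),r.fun)
    for c in I:
        im,M=I[c]; im=im.copy(); draw(im,c,M,r.x)
        u,v=proj(c,M,np.array([[*q0,.04]]))[0].astype(int)
        both=np.hstack([x[v-45:v+45,u-50:u+50] for x in (I[c][0],im)])
        tiles.append(cv2.resize(both,None,fx=2,fy=2.,interpolation=cv2.INTER_CUBIC))
cv2.imwrite('pics/b.png',np.vstack([np.hstack(tiles[:2]),np.hstack(tiles[2:])])[:,:,::-1])
E
python3 run1.py
```

```text
holder_wide [ 0.4871 -0.2504 -0.9926] -56.87431348664128 0.2720524152324524
holder_narrow [ 0.5634  0.1001 -1.106 ] -63.367222478481764 0.21595135008272381
```

View pics/b.png

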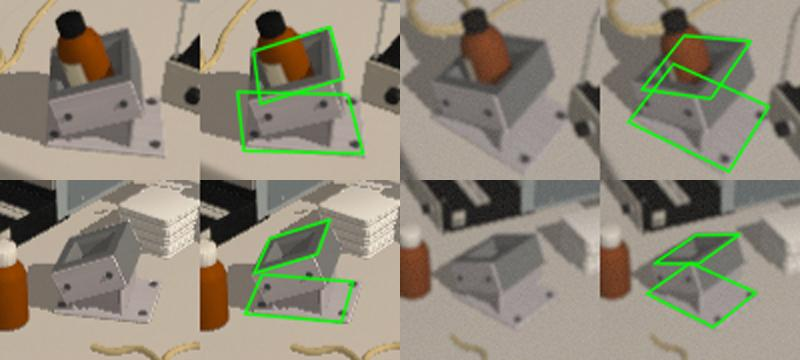

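```bash
python3 - <<'E'
s=open('fit.py').read()
s=s.replace("for P in (blk,plate):","for P in (blk,plate+[q[3],0,0]):").replace("for P in (top,plate[:4]):","for P in (top,plate[:4]+[q[3],0,0]):")
s=s.replace("[[q0[0],q0[1],y0]]*4)+np.array([[0,0,0],[.006,0,0],[0,.006,0],[0,0,.15]])","[[q0[0],q0[1],y0,.01]]*5)+np.vstack([np.zeros(4),np.diag([.006,.006,.15,.01])])")
open('fit.py','w').write(s)
E
python3 run1.py
```

```text
holder_wide [ 0.4849 -0.2444 -1.096   0.0125] -62.79567337409074 0.11079144350716619
holder_narrow [ 0.5622  0.1021 -1.1357  0.0101] -65.07291327883047 0.1339653959242424
```

View pics/b.png

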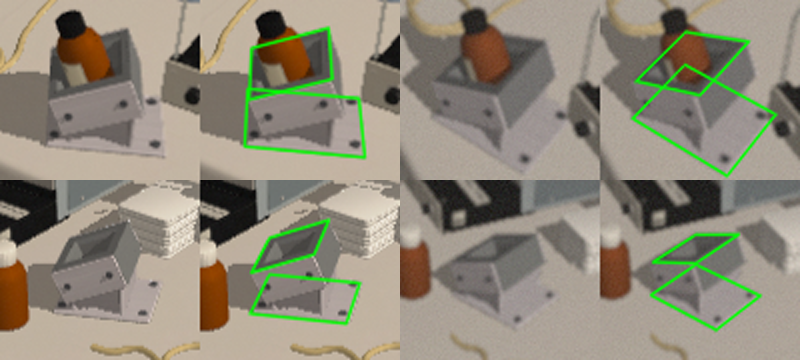

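The block tops line up in both views: wide block centre (0.485,-0.244), narrow (0.562,0.102), yaw about -63 to -65°. Those agree with the networks' pocket points within about 2 mm. Now I move, going out around the base.

```bash
cat >> h.py <<'E'
YW,YN=np.radians(-63),np.radians(-65)
FW=np.array([.486,-.247,.0435]); FN=np.array([.5635,.0985,.0435])
def frame(yaw):
    "pocket axes x,y,z as columns"
    c,s=np.cos(yaw),np.sin(yaw); t=np.radians(23)
    xh=np.array([c,s,0]); z=-np.sin(t)*xh+np.array([0,0,np.cos(t)]); x=np.cos(t)*xh+np.array([0,0,np.sin(t)])
    return np.c_[x,np.cross(z,x),z]
def tool(yaw,tilt=True):
    "tool: y along holder y, z down the pocket axis, x to the front"
    P=frame(yaw) if tilt else np.array([[np.cos(yaw),-np.sin(yaw),0],[np.sin(yaw),np.cos(yaw),0],[0,0,1]])
    return R.from_matrix(np.c_[-P[:,0],P[:,1],-P[:,2]])
def show(pos,Rm):
    d,r=plan(pos,Rm); print("shift",d,"turn",r,"rows>=",max(np.linalg.norm(d)*.3/.0417,np.linalg.norm(r)*180/7.16))
E
python3 -m jog "-1 -.555 -.23 0 0 0 85;-1 -.555 -.23 0 0 0 85;-1 -.555 -.23 0 0 0 85;-1 -.555 -.23 0 0 0 85;-1 -.555 -.23 0 0 0 85;-1 -.555 -.23 0 0 0 85;-1 -.555 -.23 0 0 0 85;-1 -.555 -.23 0 0 0 85;-1 -.555 -.23 0 0 0 85;-1 -.555 -.23 0 0 0 85;-1 -.555 -.23 0 0 0 85" 60
python3 - <<'E'
from h import *
s=read_state();print(s["t"],s["eef_pos"])
show([.49,.12,.31],tool(YN))
E
```

```text
t: 3.77
eef_pos: [0.4411, 0.3596, 0.3007]
eef_rot: [0.165, 0.986, 0.0, 0.0]
force: [-1.0, 0.5, -0.3]
grip_width: 0.999
finger_force: 0.0
3.7667 [0.4411 0.3596 0.3007]
shift [-0.4146 -0.7017 -0.0316] turn [ 0.0515 -0.1209  0.2518] rows>= 7.139643427743088
```

```bash
python3 -m jog "-.41 -.7 -.03 .052 -.121 .252 85;-.41 -.7 -.03 .052 -.121 .252 85;-.41 -.7 -.03 .052 -.121 .252 85;-.41 -.7 -.03 .052 -.121 .252 85;-.41 -.7 -.03 .052 -.121 .252 85;-.41 -.7 -.03 .052 -.121 .252 85;-.41 -.7 -.03 .052 -.121 .252 85;-.41 -.7 -.03 .052 -.121 .252 85;-.41 -.7 -.03 .052 -.121 .252 85;-.41 -.7 -.03 .052 -.121 .252 85"
python3 - <<'E'
from h import *
im,M=shot("wrist","w1.png")
for t in ["pocket_narrow","holder_narrow","bottle_large","jar","tape","pocket_wide"]:
    print(t,[(round(x["p"],2),w(M,x["at"])) for x in spot_point(t,"wrist")[:2]])
s=read_state();print(s["eef_pos"],s["joint_positions"]); print(tool(YN).as_quat())
P=frame(YW); print("hover"); show(FW-.0065*P[:,0]+.15*P[:,2],tool(YW))
E
```

```text
t: 4.6
eef_pos: [0.4883, 0.1237, 0.309]
eef_rot: [0.523, 0.829, -0.108, 0.168]
force: [-0.6, 0.4, 0.4]
grip_width: 0.995
finger_force: 0.0
pocket_narrow [(0.67, array([0.5585, 0.1002, 0.0452]))]
holder_narrow [(0.81, array([ 0.5592,  0.094 , -0.0007]))]
bottle_large [(0.57, array([0.4527, 0.1597, 0.0015]))]
jar []
tape []
pocket_wide [(0.96, array([ 0.4864, -0.2477,  0.0453]))]
[0.4888 0.1218 0.3094] [-0.926  -0.0144  0.3064  1.7657  0.4014  1.4763 -0.2371]
[ 0.5265  0.8265 -0.1071  0.1681]
hover
shift [-0.6519 -0.5365  0.7509] turn [-0.0046  0.0003 -0.0094] rows>= 8.128492822380139
```

View pics/w1.png

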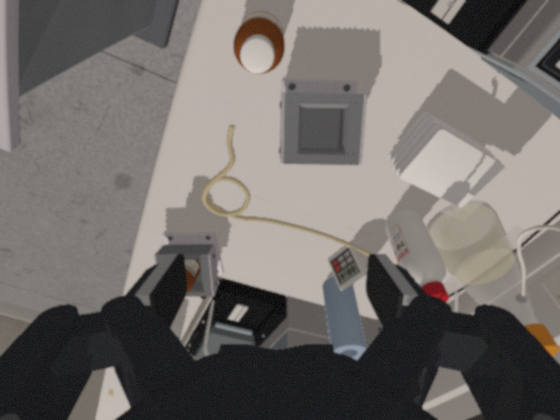

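The wrist picture shows the large bottle at (260,48), the narrow pocket floor at (321,130) and the wide holder at (190,265), all squared to the tool. I overlay the model to check the poses.

```bash
cat > ov.py <<'E'
from fit import *
def outl(F,yaw,wd):
    P=frame(yaw); sq=np.array([(-1,-1),(1,-1),(1,1),(-1,1)])
    g=lambda hx,hy,z: np.array([F+a*hx*P[:,0]+b*hy*P[:,1]+z*P[:,2] for a,b in sq])
    return [g(.042,.046,.032),g(wd/2+.004,wd/2+.004,.032),g(wd/2,wd/2,0)]
def overlay(im,M,F,yaw,wd,k=5,box=None):
    O=[proj("wrist",M,o) for o in outl(F,yaw,wd)]
    lo=O[0].min(0).astype(int)-15; hi=O[0].max(0).astype(int)+15; lo=np.maximum(lo,0)
    c=cv2.resize(im[lo[1]:hi[1],lo[0]:hi[0]],None,fx=k,fy=k,interpolation=cv2.INTER_CUBIC); d=c.copy()
    for o,col in zip(O,((0,255,0),(255,255,0),(255,0,0))): cv2.polylines(d,[(((o-lo+.5)*k)*16).astype(np.int32)],True,col,1,cv2.LINE_AA,4)
    return d
E
python3 - <<'E'
from ov import *
im,M=shot("wrist")
a=overlay(im,M,FN,YN,.051,4); b=overlay(im,M,FW,YW,.059,5)
h=min(580,max(a.shape[0],b.shape[0])); f=lambda x: cv2.copyMakeBorder(x[:h],0,h-min(h,x.shape[0]),0,0,cv2.BORDER_CONSTANT)
cv2.imwrite('pics/o1.png',np.hstack([f(a),f(b)])[:,:800,::-1])
E
```

```text
(no output)
```

View pics/o1.png

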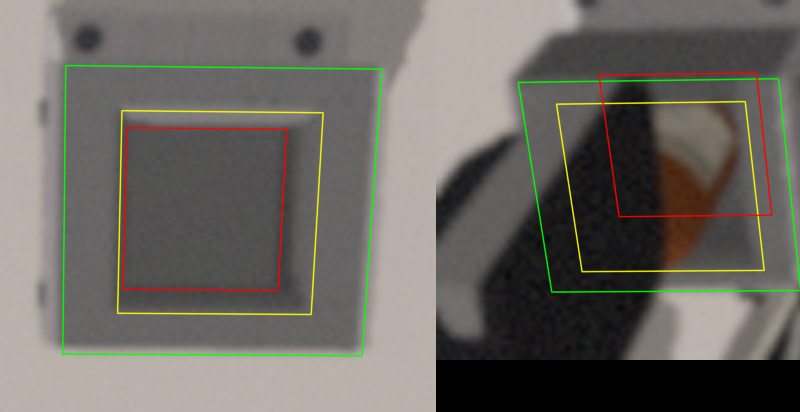

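The narrow model matches within about 1 mm. On to hover over the small bottle, along its axis.

```bash
python3 -m jog "-.65 -.535 .3 0 0 0 85;-.65 -.535 .3 0 0 0 85;-.65 -.535 .3 0 0 0 85;-.65 -.535 .3 0 0 0 85;-.65 -.535 .3 0 0 0 85;-.65 -.535 .45 0 0 -.009 85;-.65 -.535 .6 0 0 -.009 85;-.65 -.535 .6 0 0 -.009 85;-.65 -.535 .6 0 0 -.009 85"
python3 - <<'E'
from ov import *
im,M=shot("wrist")
for t in ["pocket_wide","bottle_small"]:
    print(t,[(round(x["p"],2),w(M,x["at"])) for x in spot_point(t,"wrist")[:2]])
P=frame(YW);r=find_in("bottle_small","wrist")
for x in spot_point("bottle_small","wrist"): print("rel",P.T@(w(M,x["at"])-FW))
Fb=FW-.0065*P[:,0]
pts=proj("wrist",M,np.array([Fb+.09*P[:,2],Fb+.09*P[:,2]+.014*P[:,0],Fb+.09*P[:,2]-.014*P[:,0],Fb+.09*P[:,2]-.014*P[:,1],Fb+.09*P[:,2]+.014*P[:,1]]))
d=im.copy()
for o in outl(FW,YW,.059): cv2.polylines(d,[(o2*16).astype(np.int32) for o2 in [proj("wrist",M,o)]],True,(0,255,0),1,cv2.LINE_AA,4)
for p in pts: cv2.circle(d,tuple(int(v) for v in p),2,(255,0,255),-1)
cv2.imwrite('pics/w2.png',d[:,:,::-1])
s=read_state();print(s["t"],s["eef_pos"],s["joint_positions"]); show(FW-.0065*P[:,0]+.034*P[:,2],tool(YW))
E
```

```text
t: 5.75
eef_pos: [0.4455, -0.1776, 0.2157]
eef_rot: [0.516, 0.833, -0.112, 0.164]
force: [-1.3, -0.5, -0.9]
grip_width: 0.994
finger_force: 0.0
pocket_wide []
bottle_small [(0.92, array([ 0.4834, -0.2448,  0.0401]))]
rel [-0.0042 -0.0014 -0.0019]
6.0 [ 0.4501 -0.1718  0.2216] [-0.7182 -0.2738  0.6165  2.1182  0.5883  1.1745  0.1461]
shift [-0.0011 -0.0004  0.5416] turn [-0.0041  0.0006 -0.0003] rows>= 3.8961115035899376
```

View pics/w2.png

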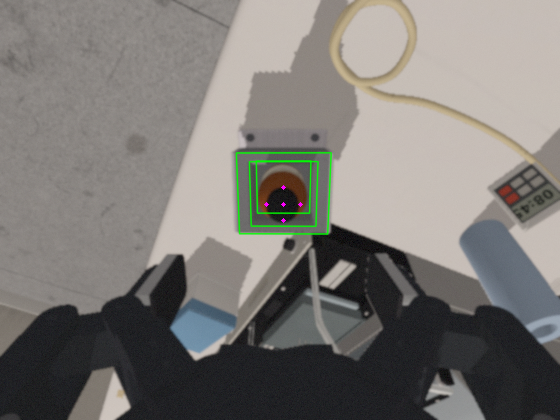

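The cap (283,205) and block lie exactly on the model. Descending to grasp.

```bash
python3 -m jog "0 0 .12 -.004 0 0 85;0 0 .24 -.004 0 0 85;0 0 .36 -.004 0 0 85;0 0 .44 -.004 0 0 85;0 0 .5 -.004 0 0 85;0 0 .54 -.004 0 0 85;0 0 .54 -.004 0 0 85;0 0 .54 -.004 0 0 85" 60
python3 - <<'E'
from h import *
s=read_state();P=frame(YW);print(P.T@(s["eef_pos"]-FW),s["force"],s["joint_positions"])
E
```

```text
t: 6.67
eef_pos: [0.4765, -0.2299, 0.0718]
eef_rot: [0.512, 0.835, -0.106, 0.17]
force: [0.3, -0.5, 1.1]
grip_width: 0.997
finger_force: 0.0
[-0.0069 -0.0007  0.0337] [ 0.2761 -0.5238  1.1432] [-0.6691  0.0851  0.8508  2.227   0.4293  0.6577  0.3268]
```

```bash
python3 -m jog "0 0 0 0 0 0 60;0 0 0 0 0 0 40;0 0 0 0 0 0 30;0 0 0 0 0 0 30;0 0 0 0 0 0 30;0 0 0 0 0 0 30;0 0 0 0 0 0 30;0 0 0 0 0 0 30" 60; python3 -m jog "0 0 -.1 0 0 0 30;0 0 -.2 0 0 0 30;0 0 -.3 0 0 0 30;0 0 -.4 0 0 0 30;0 0 -.5 0 0 0 30;0 0 -.5 0 0 0 30"
python3 - <<'E'
from h import *
im,M=shot("wrist","w3.png")
for t in ["bottle_small"]:
    print(t,[(round(x["p"],2),w(M,x["at"])) for x in spot_point(t,"wrist")[:2]])
s=read_state();R0=R.from_quat(s["eef_rot"])
for x in spot_point("bottle_small","wrist"): print("in tool",R0.inv().apply(w(M,x["at"])-s["eef_pos"]))
P=frame(YN);print(s["t"],s["grip_width"],s["force"]); show(FN+.135*P[:,2],tool(YN))
E
```

```text
t: 7.33
eef_pos: [0.4765, -0.2299, 0.0725]
eef_rot: [0.513, 0.835, -0.105, 0.17]
force: [-8.9, 8.0, 17.8]
grip_width: 0.511
finger_force: 58.0
t: 7.83
eef_pos: [0.4514, -0.1761, 0.2145]
eef_rot: [0.513, 0.835, -0.102, 0.173]
force: [0.8, 0.1, -1.0]
grip_width: 0.508
finger_force: 62.8
bottle_small [(0.85, array([ 0.4579, -0.1899,  0.1854])), (0.34, array([ 0.4845, -0.2482,  0.0451]))]
in tool [-0.0038  0.0012  0.0287]
in tool [-0.0078 -0.0017  0.1829]
7.9333 0.5099721115421876 [ 0.18   -0.3073 -2.1235]
shift [ 0.8136  0.7613 -0.1958] turn [0.004  0.0002 0.0096] rows>= 8.139005262016177
```

View pics/w3.png

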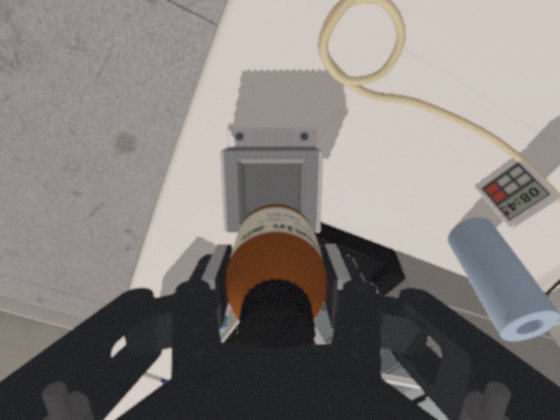

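The small bottle is held cleanly, with its base arc at about (275,206), and the wide pocket is free. Move to hover over the narrow pocket.

```bash
python3 -m jog ".1 .1 -.1 0 0 0 30;.22 .2 -.196 .004 0 .01 30;.33 .3 -.196 .004 0 .01 30;.43 .4 -.196 .004 0 .01 30;.53 .5 -.196 .004 0 .01 30;.62 .58 -.196 .004 0 .01 30;.7 .65 -.196 .004 0 .01 30;.76 .71 -.196 .004 0 .01 30;.8 .75 -.196 .004 0 .01 30;.814 .761 -.196 .004 0 .01 30;.814 .761 -.196 .004 0 .01 30"
python3 - <<'E'
from ov import *
im,M=shot("wrist")
s=read_state();R0=R.from_quat(s["eef_rot"]);P=frame(YN)
r=cut_out("bottle_small","wrist")
print([x["p"] for x in r]); m=r[0]["region"]
b=lambda dx,dy=0,z=.034: s["eef_pos"]+R0.apply([dx,dy,z])
print("mask rows/cols",np.where(m.any(1))[0][[0,-1]],[np.where(m[v])[0][[0,-1]] for v in (210,220,230,240,250)])
th=np.linspace(0,2*np.pi,73)
d=im.copy()
for off,col in ((0,(0,255,0)),(-.004,(255,0,255))):
    c=np.array([b(off+.023*np.cos(t),.023*np.sin(t)) for t in th]); q=proj("wrist",M,c); print(off,"foot top row",q[:,1].min(),"cols",q[:,0].min(),q[:,0].max())
    cv2.polylines(d,[(q*16).astype(np.int32)],True,col,1,cv2.LINE_AA,4)
for o in outl(FN,YN,.051): cv2.polylines(d,[(proj("wrist",M,o)*16).astype(np.int32)],True,(0,255,0),1,cv2.LINE_AA,4)
cv2.imwrite('pics/w4.png',cv2.resize(d[60:360,120:440],(640,600))[:,:,::-1])
print(s["t"],P.T@(s["eef_pos"]-FN),s["force"],s["joint_positions"])
E
```

```text
t: 8.9
eef_pos: [0.5409, 0.1462, 0.1656]
eef_rot: [0.526, 0.826, -0.11, 0.168]
force: [-0.5, -0.4, -1.9]
grip_width: 0.508
finger_force: 62.7
[0.94]
mask rows/cols [204 348] [array([253, 296]), array([244, 307]), array([239, 312]), array([235, 315]), array([232, 318])]
0 foot top row 200.202629578079 cols 236.48375415965478 311.19611034424133
-0.004 foot top row 206.65462072215436 cols 236.70711313153376 310.96382598931086
8.95 [ 0.0006 -0.0009  0.1333] [-0.3683 -0.7266 -0.5386] [-0.9792  0.2189  0.4346  1.8365  0.3359  1.1792 -0.2574]
```

View pics/w4.png

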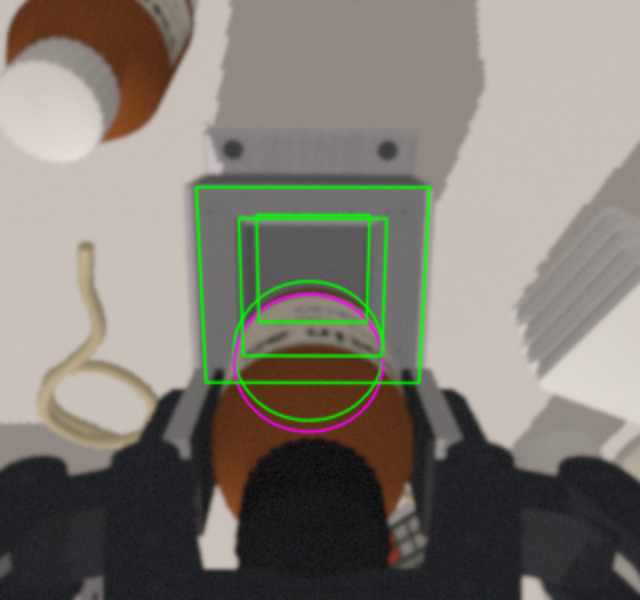

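The foot sits about 3 mm toward the tool's -x and the block about 1 mm toward the front, so I correct +5 mm in x and lower.

```bash
python3 -m jog ".016 0 .06 0 0 0 30;.016 0 .12 0 0 0 30;.016 0 .17 0 0 0 30;.016 0 .2 0 0 0 30;.016 0 .22 0 0 0 30;.016 0 .24 0 0 0 30;.016 0 .24 0 0 0 30"; python3 -m jog "0 0 .01 0 0 0 30;0 0 .025 0 0 0 30;0 0 .04 0 0 0 30;0 0 .05 0 0 0 30;0 0 .05 0 0 0 30"
python3 - <<'E'
from h import *
s=read_state();P=frame(YN);R0=R.from_quat(s["eef_rot"])
print(s["t"],P.T@(s["eef_pos"]-FN),R0.inv().apply(s["force"]))
E
```

```text
t: 9.58
eef_pos: [0.5511, 0.1237, 0.0991]
eef_rot: [0.527, 0.826, -0.108, 0.168]
force: [-0.0, 0.3, -1.7]
grip_width: 0.506
finger_force: 62.7
t: 10.0
eef_pos: [0.5535, 0.1188, 0.085]
eef_rot: [0.527, 0.826, -0.108, 0.168]
force: [0.2, 0.9, -1.0]
grip_width: 0.512
finger_force: 62.7
10.0 [-0.0046 -0.0005  0.0471] [1.059  0.5179 0.6505]
```

```bash
python3 -m jog "0 0 .012 0 0 0 30;0 0 .024 0 0 0 30;0 0 .032 0 0 0 30;0 0 .036 0 0 0 30;0 0 .04 0 0 0 30;0 0 .04 0 0 0 30"
python3 - <<'E'
from h import *
s=read_state();P=frame(YN);R0=R.from_quat(s["eef_rot"])
print(s["t"],P.T@(s["eef_pos"]-FN),R0.inv().apply(s["force"]))
E
```

```text
t: 10.5
eef_pos: [0.5556, 0.1149, 0.0744]
eef_rot: [0.527, 0.826, -0.108, 0.168]
force: [-0.1, 0.1, -0.9]
grip_width: 0.506
finger_force: 62.7
10.5 [-0.0046 -0.0002  0.0355] [ 0.5107 -0.0571  0.735 ]
```

```bash
python3 -m jog "0 0 .004 0 0 0 30;0 0 .007 0 0 0 30;0 0 .007 0 0 0 30"
python3 -m jog "0 0 .003 0 0 0 30;0 0 .006 0 0 0 30;0 0 .006 0 0 0 30"
```

```text
t: 10.75
eef_pos: [0.5561, 0.1147, 0.0736]
eef_rot: [0.527, 0.826, -0.108, 0.168]
force: [-5.9, 1.8, 11.4]
grip_width: 0.51
finger_force: 64.0
t: 11.0
eef_pos: [0.5562, 0.1147, 0.0734]
eef_rot: [0.527, 0.826, -0.108, 0.168]
force: [-17.3, 3.5, 31.5]
grip_width: 0.513
finger_force: 66.6
```

Contact builds at the expected floor height, so the bottle is home. Release and retract.

```bash
python3 -m jog "0 0 -.004 0 0 0 50;0 0 -.004 0 0 0 60;0 0 -.004 0 0 0 85;0 0 -.004 0 0 0 85;0 0 -.004 0 0 0 85;0 0 -.004 0 0 0 85;0 0 -.1 0 0 0 85;0 0 -.2 0 0 0 85;0 0 -.3 0 0 0 85;0 0 -.4 0 0 0 85;0 0 -.5 0 0 0 85;0 0 -.5 0 0 0 85"
python3 - <<'E'
from ov import *
im,M=shot("wrist")
P=frame(YN)
for t in ["bottle_small","bottle_large"]:
    for x in spot_point(t,"wrist"): p=w(M,x["at"]); print(t,x["p"],p,"rel",P.T@(p-FN))
d=im.copy(); th=np.linspace(0,2*np.pi,73)
for o in outl(FN,YN,.051)[:1]: cv2.polylines(d,[(proj("wrist",M,o)*16).astype(np.int32)],True,(0,255,0),1,cv2.LINE_AA,4)
q=proj("wrist",M,np.array([FN-.0025*P[:,0]+.09*P[:,2]+.014*(np.cos(t)*P[:,0]+np.sin(t)*P[:,1]) for t in th])); cv2.polylines(d,[(q*16).astype(np.int32)],True,(255,0,255),1,cv2.LINE_AA,4)
B=np.array([.451,.1592,0])
for rr,z in ((.016,.102),(.027,0.0)):
    q=proj("wrist",M,np.array([B+[rr*np.cos(t),rr*np.sin(t),z] for t in th])); cv2.polylines(d,[(q*16).astype(np.int32)],True,(255,0,255),1,cv2.LINE_AA,4)
cv2.imwrite('pics/w5.png',d[:,:,::-1])
s=read_state(); print(s["t"],s["eef_pos"]); show([.451,.1592,.20],tool(YW,False))
E
```

```text
t: 12.0
eef_pos: [0.5329, 0.1706, 0.2139]
eef_rot: [0.526, 0.827, -0.104, 0.169]
force: [0.7, 0.0, -0.2]
grip_width: 0.992
finger_force: 0.0
bottle_small 0.63 [0.5621 0.1004 0.042 ] rel [-0.0027 -0.0004 -0.0004]
bottle_large 0.97 [0.4524 0.1596 0.0025] rel [-0.1102 -0.0748  0.0022]
12.15 [0.5316 0.1668 0.2086]
shift [ 0.0943 -0.2541 -0.0089] turn [-0.0026  0.1281 -0.0114] rows>= 3.234895005463288
```

View pics/w5.png

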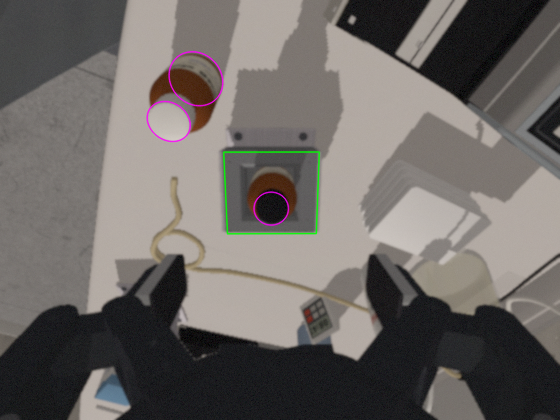

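The small bottle stands home, its cap (272,208) on the model. The large bottle is confirmed at (0.4525,0.1595), so I go above it upright.

```bash
python3 -m jog ".02 -.06 -.1 0 .03 0 85;.05 -.12 -.1 0 .07 0 85;.08 -.2 -.05 0 .1 -.006 85;.092 -.25 -.01 -.0026 .128 -.0114 85;.092 -.25 -.01 -.0026 .128 -.0114 85;.092 -.25 -.01 -.0026 .128 -.0114 85"
python3 - <<'E'
from ov import *
im,M=shot("wrist")
for x in spot_point("bottle_large","wrist"): print(x["p"],w(M,x["at"]))
d=im.copy(); th=np.linspace(0,2*np.pi,73)
B=np.array([.4525,.1595,0])
for rr,z in ((.016,.102),(.027,0.0),(.027,.064)):
    q=proj("wrist",M,np.array([B+[rr*np.cos(t),rr*np.sin(t),z] for t in th])); cv2.polylines(d,[(q*16).astype(np.int32)],True,(255,0,255),1,cv2.LINE_AA,4)
cv2.imwrite('pics/w6.png',d[:,:,::-1])
s=read_state(); print(s["t"],s["eef_pos"],s["joint_positions"]); show([.4525,.1595,.037],tool(YW,False))
E
```

```text
t: 12.65
eef_pos: [0.4518, 0.1568, 0.1995]
eef_rot: [0.524, 0.851, -0.001, -0.0]
force: [-0.2, 0.0, -0.8]
grip_width: 0.995
finger_force: 0.0
0.58 [ 0.4509  0.1596 -0.0023]
12.75 [0.4524 0.1594 0.2004] [-0.9067 -0.0127  0.475   1.9278  0.0081  1.2258  0.0365]
shift [0.0011 0.0008 0.5447] turn [-0.0003  0.0006 -0.0001] rows>= 3.9188073301678994
```

View pics/w6.png

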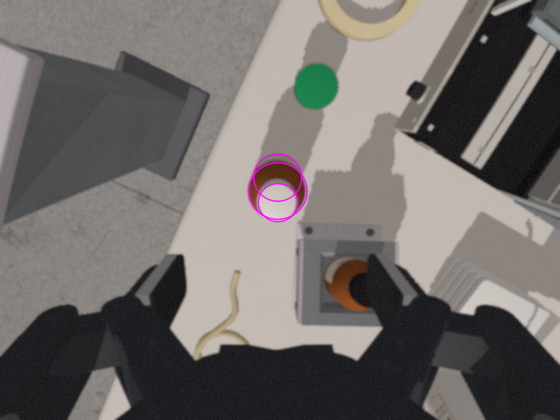

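The model lies on the bottle. Descend, grasp and lift.

```bash
python3 -m jog "0 0 .12 0 0 0 85;0 0 .24 0 0 0 85;0 0 .36 0 0 0 85;0 0 .46 0 0 0 85;0 0 .51 0 0 0 85;0 0 .54 0 0 0 85;0 0 .54 0 0 0 85"; python3 -m jog "0 0 0 0 0 0 60;0 0 0 0 0 0 40;0 0 0 0 0 0 40;0 0 0 0 0 0 40;0 0 0 0 0 0 40;0 0 0 0 0 0 40;0 0 0 0 0 0 40" 60; python3 -m jog "0 0 -.1 0 0 0 40;0 0 -.22 0 0 0 40;0 0 -.35 0 0 0 40;0 0 -.48 0 0 0 40;0 0 -.6 0 0 0 40;0 0 -.65 0 0 0 40;0 0 -.65 0 0 0 40"
python3 - <<'E'
from h import *
s=read_state();print(s["t"],s["eef_pos"],s["force"])
P=frame(YW); show([.50,0.0,.25],tool(YW)); show(FW+.15*P[:,2],tool(YW))
E
```

```text
t: 13.33
eef_pos: [0.4515, 0.1596, 0.0371]
eef_rot: [0.522, 0.853, -0.002, -0.0]
force: [0.1, -0.4, 0.1]
grip_width: 0.992
finger_force: 0.0
t: 13.92
eef_pos: [0.4533, 0.16, 0.0407]
eef_rot: [0.522, 0.853, 0.001, 0.001]
force: [-3.3, -1.6, 9.8]
grip_width: 0.598
finger_force: 61.6
t: 14.5
eef_pos: [0.4544, 0.1603, 0.2391]
eef_rot: [0.523, 0.853, 0.004, 0.002]
force: [-0.2, 0.1, -0.9]
grip_width: 0.599
finger_force: 64.1
14.5 [0.4544 0.1603 0.2391] [-0.1824  0.124  -0.9385]
shift [-0.545  -0.1069 -0.0379] turn [ 0.0027 -0.1281 -0.0006] rows>= 4.004915153007612
shift [-1.0623 -0.5241  0.1861] turn [ 0.0027 -0.1281 -0.0006] rows>= 8.62686290542059
```

```bash
python3 -m jog "-.1 -.02 -.04 0 0 0 40;-.22 -.04 -.04 0 -.03 0 40;-.34 -.06 -.04 0 -.06 0 40;-.44 -.08 -.04 .002 -.09 0 40;-.51 -.1 -.04 .003 -.12 0 40;-.545 -.107 -.04 .003 -.128 0 40;-.545 -.107 -.04 .003 -.128 0 40"
python3 - <<'E'
from h import *
P=frame(YW); s=read_state();print(s["eef_pos"]); show(FW+.15*P[:,2],tool(YW))
E
```

```text
t: 15.08
eef_pos: [0.4972, -0.002, 0.245]
eef_rot: [0.512, 0.835, -0.109, 0.168]
force: [-1.1, -0.3, -0.5]
grip_width: 0.598
finger_force: 64.0
[ 0.4972 -0.002   0.245 ]
shift [-0.3901 -0.4006  0.4011] turn [-0.0034  0.0007  0.0008] rows>= 4.950518073265334
```

```bash
python3 -m jog "-.07 -.07 .04 -.003 0 0 40;-.16 -.16 .12 -.003 0 0 40;-.24 -.25 .2 -.003 0 0 40;-.31 -.32 .27 -.003 0 0 40;-.36 -.37 .33 -.003 0 0 40;-.385 -.4 .38 -.003 0 0 40;-.39 -.4 .4 -.003 0 0 40;-.39 -.4 .4 -.003 0 0 40"
python3 - <<'E'
from ov import *
im,M=shot("wrist")
s=read_state();R0=R.from_quat(s["eef_rot"]);P=frame(YW)
for x in spot_point("bottle_large","wrist"): print(x["p"],"in tool",R0.inv().apply(w(M,x["at"])-s["eef_pos"]))
r=cut_out("bottle_large","wrist")
if r: m=r[0]["region"]; print("top row",np.where(m.any(1))[0][0])
th=np.linspace(0,2*np.pi,73); d=im.copy()
for off,col in ((0,(0,255,0)),(-.004,(255,0,255))):
    q=proj("wrist",M,np.array([s["eef_pos"]+R0.apply([off+.027*np.cos(t),.027*np.sin(t),.039]) for t in th])); print(off,q[:,1].min())
    cv2.polylines(d,[(q*16).astype(np.int32)],True,col,1,cv2.LINE_AA,4)
for o in outl(FW,YW,.059): cv2.polylines(d,[(proj("wrist",M,o)*16).astype(np.int32)],True,(0,255,0),1,cv2.LINE_AA,4)
cv2.imwrite('pics/w7.png',cv2.resize(d[60:360,120:440],(640,600))[:,:,::-1])
print(s["t"],P.T@(s["eef_pos"]-FW),s["force"],s["joint_positions"])
E
```

```text
t: 15.75
eef_pos: [0.4597, -0.1937, 0.1816]
eef_rot: [0.512, 0.836, -0.104, 0.17]
force: [0.1, 0.6, -1.0]
grip_width: 0.597
finger_force: 64.0
0.71 in tool [ 0.0005 -0.0007  0.0432]
top row 190
0 189.06880626399737
-0.004 195.49881688359417
15.8 [-0.001   0.0019  0.1512] [ 0.154   0.0772 -1.8012] [-0.7109 -0.2127  0.6981  2.156   0.5825  1.0381  0.1869]
```

View pics/w7.png

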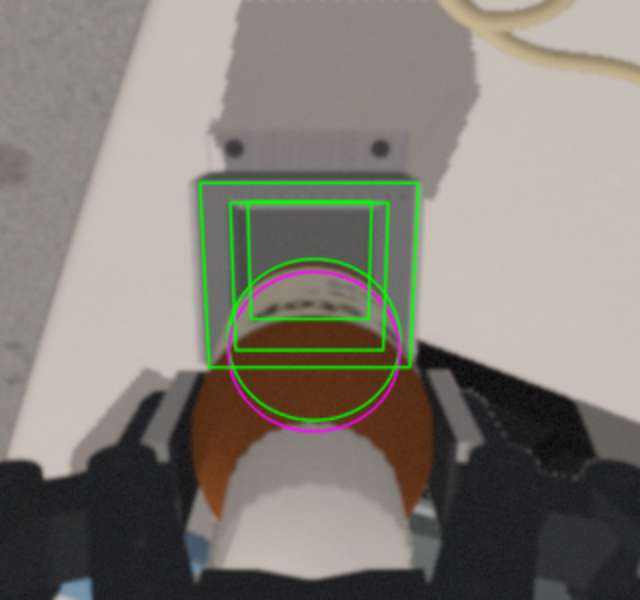

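The foot is about centred in the tool, so I trim 2 mm in y and 1 mm in x and lower.

```bash
python3 -m jog ".004 -.006 .06 0 0 0 40;.004 -.006 .13 0 0 0 40;.004 -.006 .19 0 0 0 40;.004 -.006 .23 0 0 0 40;.004 -.006 .25 0 0 0 40;.004 -.006 .27 0 0 0 40;.004 -.006 .27 0 0 0 40"; python3 -m jog "0 0 .012 0 0 0 40;0 0 .025 0 0 0 40;0 0 .037 0 0 0 40;0 0 .05 0 0 0 40;0 0 .05 0 0 0 40"
python3 - <<'E'
from h import *
s=read_state();P=frame(YW);R0=R.from_quat(s["eef_rot"])
print(s["t"],P.T@(s["eef_pos"]-FW),R0.inv().apply(s["force"]),s["joint_positions"])
E
```

```text
t: 16.48
eef_pos: [0.4731, -0.2208, 0.1073]
eef_rot: [0.511, 0.836, -0.105, 0.17]
force: [-1.0, 0.8, -1.0]
grip_width: 0.594
finger_force: 64.1
t: 16.9
eef_pos: [0.4753, -0.2267, 0.0933]
eef_rot: [0.511, 0.836, -0.105, 0.17]
force: [-0.9, 0.1, -1.1]
grip_width: 0.595
finger_force: 64.1
16.9 [-0.0017 -0.0003  0.0548] [ 0.8576 -0.77    0.7825] [-0.6833  0.0204  0.8411  2.214   0.4729  0.727   0.302 ]
```

Free of contact with the foot about 15 mm up. Continue to the floor.

```bash
python3 -m jog "0 0 .01 0 0 0 40;0 0 .02 0 0 0 40;0 0 .03 0 0 0 40;0 0 .038 0 0 0 40;0 0 .038 0 0 0 40"; python3 -m jog "0 0 .005 0 0 0 40;0 0 .009 0 0 0 40;0 0 .009 0 0 0 40"
python3 - <<'E'
from h import *
s=read_state();P=frame(YW);R0=R.from_quat(s["eef_rot"])
print(s["t"],P.T@(s["eef_pos"]-FW),R0.inv().apply(s["force"]))
E
```

```text
t: 17.32
eef_pos: [0.4773, -0.2307, 0.0828]
eef_rot: [0.511, 0.836, -0.105, 0.17]
force: [-0.2, 0.4, -1.5]
grip_width: 0.602
finger_force: 64.1
t: 17.57
eef_pos: [0.478, -0.2315, 0.0807]
eef_rot: [0.511, 0.836, -0.104, 0.17]
force: [-0.7, -1.0, -1.8]
grip_width: 0.595
finger_force: 64.1
17.5667 [-0.0015 -0.0001  0.041 ] [ 0.1886 -1.07    1.8585]
```

```bash
python3 -m jog "0 0 .005 0 0 0 40;0 0 .008 0 0 0 40;0 0 .008 0 0 0 40";  python3 -m jog "0 0 .003 0 0 0 40;0 0 .006 0 0 0 40;0 0 .006 0 0 0 40"
```

```text
t: 17.82
eef_pos: [0.4784, -0.232, 0.0801]
eef_rot: [0.512, 0.836, -0.105, 0.17]
force: [-28.3, 18.2, 51.8]
grip_width: 0.595
finger_force: 71.3
t: 18.07
eef_pos: [0.4788, -0.2326, 0.0792]
eef_rot: [0.512, 0.836, -0.105, 0.169]
force: [-40.5, 26.0, 73.5]
grip_width: 0.599
finger_force: 76.7
```

Floor reached at the expected height. Ease off, release and retract.

```bash
python3 -m jog "0 0 -.006 0 0 0 40;0 0 -.01 0 0 0 60;0 0 -.01 0 0 0 85;0 0 -.01 0 0 0 85;0 0 -.01 0 0 0 85;0 0 -.01 0 0 0 85;0 0 -.1 0 0 0 85;0 0 -.2 0 0 0 85;0 0 -.3 0 0 0 85;0 0 -.4 0 0 0 85;0 0 -.5 0 0 0 85;0 0 -.5 0 0 0 85"
python3 - <<'E'
from ov import *
im,M=shot("wrist"); s=read_state(); print(s["t"],s["eef_pos"],s["force"])
P=frame(YW)
for x in spot_point("bottle_large","wrist"): print(x["p"],"rel",P.T@(w(M,x["at"])-FW))
d=im.copy(); th=np.linspace(0,2*np.pi,73)
q=proj("wrist",M,np.array([FW-.0025*P[:,0]+.102*P[:,2]+.016*(np.cos(t)*P[:,0]+np.sin(t)*P[:,1]) for t in th])); cv2.polylines(d,[(q*16).astype(np.int32)],True,(255,0,255),1,cv2.LINE_AA,4)
im2,M2=shot("scene")
for n,F,y in (("bottle_small",FN,YN),("bottle_large",FW,YW)):
    for x in spot_point(n,"scene"): print(n,x["p"],"rel",frame(y).T@(w(M2,x["at"])-F))
cv2.imwrite('pics/w8.png',np.hstack([d[60:340,130:420],cv2.resize(im2[140:320,100:450],None,fx=1.4,fy=1.5556)])[:,:800,::-1])
E
```

```text
t: 19.07
eef_pos: [0.4539, -0.179, 0.2196]
eef_rot: [0.511, 0.836, -0.102, 0.173]
force: [1.1, -0.2, -0.3]
grip_width: 0.996
finger_force: 0.0
19.1167 [ 0.4535 -0.1796  0.2173] [-0.6216 -0.1251 -2.3387]
0.67 rel [0.0002 0.0002 0.0017]
bottle_small 0.6 rel [ 0.0005 -0.0015  0.0005]
bottle_large 0.97 rel [-0.0019 -0.0001 -0.0011]
```

View pics/w8.png

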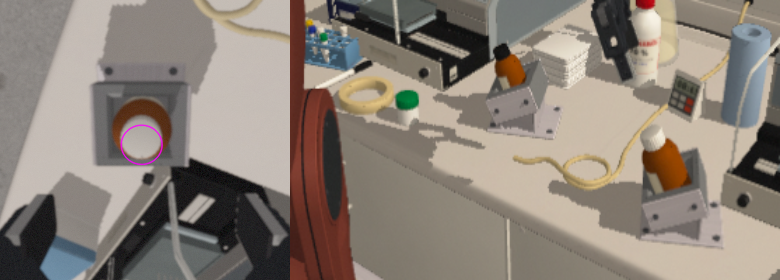

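Both bottles are seated and leaning with their holders: small at (510,70), large at (665,165). The gripper is clear, and the jar and tape are unmoved.

```bash
python3 -c "
from bench import *
print(job_done())"
```

```text
the job is handed in; nothing more can be done
None
```

The small bottle is in the narrow pocket and the large one in the wide pocket, both fully home and released by final camera check, with the jar and tape not moved; the job is handed in at about 19 s, verdict not shown.

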